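# Empty the tall box and pack the cheese wedges

## Robot

A 7-joint arm with a two-finger parallel gripper is mounted at the origin on a cart in front of the work surface, level with it; the furniture and walls round the work are solid. World frame = base frame: x ahead of the robot, y to its left, z up, the work surface at z = 0. Lengths are in m, angles in rad, forces in N, time in s.
With the tool pointing down it reaches from about 0.35 to 0.9 m from the base axis. Payload 19.9 kg.
Tool frame: the origin (TCP) lies at the very end of the fingers, on their centre line; the grasp point (between the pads) lies 19 mm behind it; z points along the fingers, y is the line along which they close (so a half turn about z gives the same grasp; the last joint's range is limited). The gripper opens to 94 mm and grips with 3 to 60 N. Pads are 16 mm wide; open, the fingers measure 119 mm over their backs; the gripper's body (75 mm by 177 mm) begins 78 mm behind the grasp point.
Start: joints at [-1.246, 0.417, -0.01, 1.614, 0.005, 1.111, -0.053], TCP at [0.224, 0.583, 0.205] pointing down, gripper open.
Joint ranges: [-2.81, 2.81], [-0.39, 2.02], [-1.27, 1.25], [0.06, 2.57], [-1.19, 4.33], [0.19, 2], [-2.82, 2.82]. Speed limits (rad/s): [1.89, 1.89, 2.39, 2.39, 3.01, 3.01, 3.01].

## Interface

Orientations are given as a rotation vector (axis times angle).
In Python, from station import telemetry, optics, workorder gives the robot as it stands. The module is installed in compiled form; this text tells all that it offers.
- The arm moves only by the shell command python3 -m pendant 'ROWS' [OPENING] [FORCE]. ROWS is text: rows parted by semicolons, each of 6 numbers parted by spaces: the shift along the tool's x, y, z in mm, then the turn, a rotation vector about the tool's x, y, z in degrees. A call has 1 to 20 rows; each row shifts and turns the commanded pose from where the row before left it, along the tool's axes as they then stand; what a row does not reach is not made up. A row lasts 1/8 s, in which the tool goes at most 62.5 mm and 10.7 degrees, less where a joint would pass 70% of its speed; a pose out of reach is approached as far as the arm can. A call with a gripper value outside its range is refused whole. OPENING is the opening, from 0 (shut) to 1 (fully open), set as the call begins (- or left out, the last holds). The fingers move at their own pace and stop on an object; FORCE is the grip in N (left out, the last holds). Time passes only in rows, so rows that do not move let the fingers close. It gives the time, the measured TCP pose, the force, the opening and the grip force at its end, in the units of the state.
- telemetry.observe(): the state, without advancing time (a new reading comes with each control period).
- optics.capture(name): name is "scene" or "side" or "wrist"; returns a dict with "image" (480x640x3 uint8, blue, green, red), "depth" (480x640 float32, m along the optical axis (not along the pixel's ray), 0 where there is no reading), "mtx" (3x3 intrinsics, pixels), "cam_to_world" (4x4, takes a point from camera to world coordinates). Camera axes: x right, y up, looking along -z (the intrinsics and any distortion apply to the point x, -y, -z); pixel columns grow to the right and rows downward; lengths in m; the calibration is good to about 2 mm. A picture is of the moment at which its call begins.
- workorder.hand_in(): hands the job in; it is judged then, once.
The state is a dict: "t": time; "joints": joint angles; "joint_vel": joint speeds; "tau": joint torques, N m; "tcp_pos": TCP position; "ee_rot": TCP orientation; "force": force on the tool from outside, world axes, zero at the start; "ft_torque": the same for the moment, N m; "gripper_width": finger opening in m; "grip_force": force on a finger pad.
Only numpy, scipy, OpenCV 4.12 (cv2) and the standard library are available. Lean on these libraries where they do the work, as an engineer would, in place of code of your own. Each camera call takes 0.05 s, during which the arm holds its last target. There are 200 camera calls.

## Task

Pack all the cheese wedges into the low white tray: lying flat, crosswise, close side by side, and alternately head to tail, so that each wedge points the opposite way to its neighbours. One wedge has slid to the bottom of the tall narrow box, too deep to reach, so tip the box over and let that wedge slide out. Leave the emptied box on the worktop (lying or standing) and leave the other kitchen things where they are.

Things in the scene. Friction and masses are not known exactly. Their poses are not given: they have to be found in the camera images.
- tray: white low tray, fixed, outside 156 mm (its y axis) by 78 mm (its x axis); walls 4 mm thick, tops only 12 mm above the worktop; inside 148 x 70 mm, floor 3 mm above the worktop. Takes four alternating wedges, each along the tray's x axis, at 33 mm spacing along y. Origin under its centre at worktop height, z up
- tall_box: tall narrow open-topped white plastic box, loose, 0.16 kg: outside 50 mm (its x axis) by 54 mm (y) by 140 mm (z, toward the mouth); walls 3 mm, base 4 mm. Origin at the centre of its underside. Stands upright at first, one wedge at the bottom, 76 mm below the rim, out of reach of fingers. Pushed near the top along its x axis it falls onto a 54 mm wide face
- tall_box_mouth (a point): centre of the tall box's open mouth, 140 mm from its underside. Inside is slippery: with the mouth dipped 30 degrees or more below level the wedge slides out; if the box lies on a 54 mm wide face, the wedge in it lies on a flat face
- wedge_a: rigid cheese wedge, 50 g, 60 mm long, 36 mm high, 40 mm wide at the thick end (brown rind) tapering evenly to 20 mm at the other; end faces parallel, so grip it across its length. Origin mid-block; x along the length toward the thin end, z square to the two flat tapered faces (either may be up). Starts inside the tall box, on its thick end, its z axis along the box's x axis.
- wedge_b: rigid cheese wedge, 50 g, 60 mm long, 36 mm high, 40 mm wide at the thick end (brown rind) tapering evenly to 20 mm at the other; end faces parallel, so grip it across its length. Origin mid-block; x along the length toward the thin end, z square to the two flat tapered faces (either may be up). Lies flat on the worktop at first; one of wedge_b, c, d may be absent.
- wedge_c: rigid cheese wedge, 50 g, 60 mm long, 36 mm high, 40 mm wide at the thick end (brown rind) tapering evenly to 20 mm at the other; end faces parallel, so grip it across its length. Origin mid-block; x along the length toward the thin end, z square to the two flat tapered faces (either may be up). Lies flat on the worktop at first; one of wedge_b, c, d may be absent.
- wedge_d: rigid cheese wedge, 50 g, 60 mm long, 36 mm high, 40 mm wide at the thick end (brown rind) tapering evenly to 20 mm at the other; end faces parallel, so grip it across its length. Origin mid-block; x along the length toward the thin end, z square to the two flat tapered faces (either may be up). Lies flat on the worktop at first; one of wedge_b, c, d may be absent.
- wedge_a_tip (a point): centre of the thin end face of wedge_a, 30 mm from its origin along its x axis
- wedge_b_tip (a point): centre of the thin end face of wedge_b, 30 mm from its origin along its x axis
- wedge_c_tip (a point): centre of the thin end face of wedge_c, 30 mm from its origin along its x axis
- wedge_d_tip (a point): centre of the thin end face of wedge_d, 30 mm from its origin along its x axis
- timer: red and white wind-up kitchen timer, a bystander; origin at the centre of its underside
- cup: small striped espresso cup, a bystander; origin at the centre of its underside
- garlic: head of garlic, a bystander; origin at the centre of its underside
- mug: orange mug, a bystander; origin at the centre of its underside
- lemon: lemon, a bystander; origin at the centre of its underside
- tin: low food tin, a bystander; origin at the centre of its underside

How it is judged:
By the outcome, as a careful person would: the job done as asked, in the order asked, and still so for the second after the job is handed in, with the robot touching nothing.
Of wedge_b, wedge_c, wedge_d only 2 to 3 are there at a start; the rules pass over those that are not, and their reading is None.
At some moment in a run one of wedge_b, wedge_c, wedge_d may be knocked a few centimetres aside while the robot is not near it.
Once in a run the grip may slacken for a moment while it holds something.
It also fails if it takes over 192 s, if anything falls off the work surface, if the arm or the gripper's body presses on something with over 40 N, if the wrist force passes 120 N, or if a joint passes its speed limit or range.

## Working session

There is one attempt and no reset: what is moved stays moved. The work goes in short steps, Python scripts to look and compute and a shell command to move; the robot and the scene stay as the last step left them, time stands still between calls to the robot, and variables do not carry over. Pictures are saved under pics/ and viewed, at most 14 in all, crops included, and the job is handed in when it is done.

```bash
mkdir -p pics; cat > h.py <<'E'
import numpy as np, cv2
from station import telemetry, optics, workorder
from scipy.spatial.transform import Rotation as R
def cap(n,save=None):
    c=optics.capture(n)
    if save: cv2.imwrite('pics/'+save,c['image'])
    return c
def cloud(c):
    d=c['depth'];K=c['mtx'];v,u=np.mgrid[:480,:640]
    p=np.stack([(u-K[0,2])/K[0,0]*d,-(v-K[1,2])/K[1,1]*d,-d],-1)
    M=c['cam_to_world'];P=p@M[:3,:3].T+M[:3,3];P[d==0]=np.nan
    return P
def ray(c,u,v,z):
    K=c['mtx'];M=c['cam_to_world']
    d=M[:3,:3]@np.array([(u-K[0,2])/K[0,0],-(v-K[1,2])/K[1,1],-1]);o=M[:3,3]
    return o+d*(z-o[2])/d[2]
E
python3 - <<'E'
from h import *
a=cap('scene','s0.png');b=cap('side','d0.png')
for c in(a,b):print(c['mtx'],c['cam_to_world'].round(3))
s=telemetry.observe();print(s)
E
```

```text
[[449.80706066   0.         324.24601495]
 [  0.         449.80706066 239.28854136]
 [  0.           0.           1.        ]] [[-0.723  0.373 -0.581  0.091]
 [-0.69  -0.361  0.627  0.545]
 [ 0.024  0.855  0.518  0.565]
 [ 0.     0.     0.     1.   ]]
[[595.44743838   0.         328.47317984]
 [  0.         595.44743838 231.35898955]
 [  0.           0.           1.        ]] [[-0.914  0.176 -0.364  0.165]
 [-0.404 -0.432  0.806  0.97 ]
 [-0.015  0.884  0.466  0.653]
 [ 0.     0.     0.     1.   ]]
{'t': 0.1, 'joints': array([-1.24546207,  0.4179052 , -0.01031035,  1.61411672,  0.00468192,
        1.11069325, -0.05301217]), 'joint_vel': array([ 6.30029035e-04,  2.54660016e-04,  1.37614549e-03, -2.79148927e-03,
        1.66056213e-03, -4.31691933e-04,  2.97890690e-05]), 'tau': array([-1.85437971e-04, -8.52554798e+01,  6.39461260e-01, -4.26690102e+01,
       -4.88183345e-02,  1.63036661e-02,  1.33515641e-04]), 'tcp_pos': array([0.22404263, 0.58309773, 0.20489232]), 'ee_rot': array([-5.72980332e-01, -3.08876185e+00,  1.71241814e-03]), 'force': array([-1.05364209, -0.22199969, -0.38594263]), 'ft_torque': array([0.01860998, 0.00094312, 0.00089329]), 'grip_force': 0.0, 'gripper_width': 0.09365660828182533}
```

View pics/s0.png

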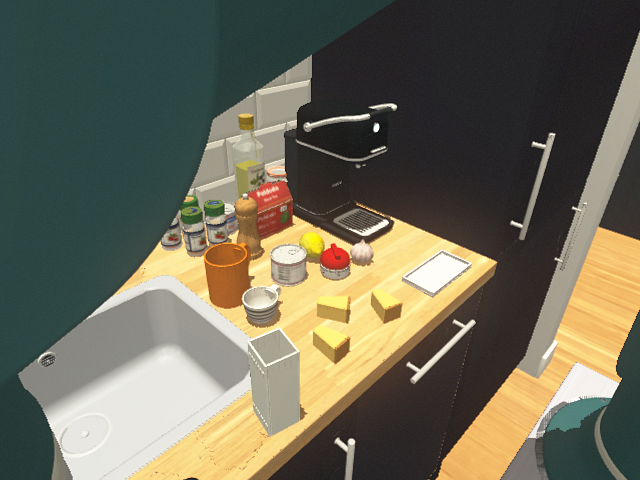

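View pics/d0.png

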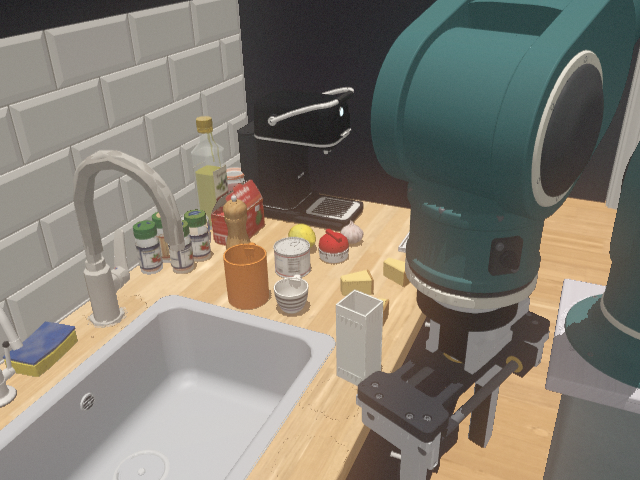

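Scene view: wedges at about (333,307), (386,303) and (331,343). The tall box's rim is near (274,350) and its base near (278,410), and the tray is at (437,272). The side view shows the box at (358,335), with its front partly hidden by the gripper.

```bash
cat >> h.py <<'E'
def topface(P,m,zmin,zmax):
    q=P[m];q=q[np.isfinite(q[:,2])];return q[(q[:,2]>zmin)&(q[:,2]<zmax)]
def wedges(c,P=None,dbg=True):
    "(centre xy, tip dir angle deg, height) of each wedge from its top face"
    P=cloud(c) if P is None else P
    h=cv2.cvtColor(c['image'],cv2.COLOR_BGR2HSV)
    # top: yellow & above the counter
    m=((h[...,0]>18)&(h[...,0]<32)&(h[...,1]>110)&(P[...,2]>.025)&(P[...,2]<.06)).astype(np.uint8)
    n,l,st,_=cv2.connectedComponentsWithStats(m)
    out=[]
    for i in range(1,n):
        if st[i,4]<150: continue
        q=P[l==i];z=np.percentile(q[:,2],80);q=q[abs(q[:,2]-z)<.004]
        (cx,cy),(w,hh),a=cv2.minAreaRect((q[:,:2]*1000).astype(np.float32))
        if w<hh: w,hh,a=hh,w,a+90
        t=np.radians(a);x=np.array([np.cos(t),np.sin(t)]);y=np.array([-x[1],x[0]])
        r=q[:,:2]*1000-[cx,cy];sx=r@x;sy=r@y
        wp=np.ptp(sy[sx>w*.2]);wm=np.ptp(sy[sx<-w*.2])
        if wp>wm:a+=180
        a=(a+180)%360-180
        out.append((cx,cy,a,z*1000,w,hh,wp,wm))
        if dbg: print('wedge px',st[i,:2]+st[i,2:4]//2,'xy',round(cx,1),round(cy,1),'tipang',round(a,1),'z',round(z*1000,1),'LxW',round(w,1),round(hh,1),'ends',round(wp,1),round(wm,1))
    return out
E
python3 - <<'E'
from h import *
c=cap('scene');P=cloud(c);wedges(c,P)
h=cv2.cvtColor(c['image'],cv2.COLOR_BGR2HSV)
def roi(u0,v0,u1,v1):
    m=np.zeros((480,640),bool);m[v0:v1,u0:u1]=1;return m
# box rim
q=topface(P,roi(240,320,310,370)&(h[...,1]<60),.13,.16);print('boxrim',len(q),q[:,2].mean(),cv2.minAreaRect((q[:,:2]*1000).astype(np.float32)))
q=topface(P,roi(395,245,480,298)&(h[...,1]<60)&(h[...,2]>120),-.005,.02);print('tray',len(q),np.percentile(q[:,2],[5,50,95]),cv2.minAreaRect((q[:,:2]*1000).astype(np.float32)))
for n,u,v in[('timer',335,262),('cup',262,300),('garlic',362,252),('mug',227,275),('lemon',312,243),('tin',288,262),('counter',360,340),('edge',495,265),('sinkedge',250,355)]:
    print(n,P[v,u].round(3))
# wall collision heights near tray
E
```

```text
wedge px [312 243] xy 693.3 -64.1 tipang 17.2 z 51.7 LxW 40.6 39.1 ends 33.3 36.5
wedge px [386 300] xy 461.4 -21.9 tipang -11.4 z 37.3 LxW 56.6 38.1 ends 38.1 22.9
wedge px [333 305] xy 522.0 53.2 tipang 36.6 z 37.1 LxW 55.4 39.3 ends 24.1 39.3
wedge px [330 339] xy 465.2 120.3 tipang -4.4 z 37.3 LxW 55.7 36.4 ends 36.4 24.6
boxrim 738 0.1368738216406681 ((429.31768798828125, 273.4302978515625), (50.35471725463867, 56.9887809753418), 76.84075927734375)
tray 1734 [0.00286784 0.00503245 0.01259352] ((459.543212890625, -217.8544158935547), (177.24017333984375, 90.46200561523438), 89.49810791015625)
timer [ 0.596 -0.034  0.046]
cup [0.631 0.131 0.02 ]
garlic [ 0.593 -0.119  0.033]
mug [0.671 0.177 0.081]
lemon [ 0.679 -0.05   0.048]
tin [0.652 0.045 0.056]
counter [nan nan nan]
edge [ 0.382 -0.341 -0.004]
sinkedge [0.452 0.294 0.122]
```

```bash
python3 - <<'E'
from h import *
c=cap('scene');P=cloud(c)
ok=abs(P[...,2])<.006
for y in np.arange(-.34,.4,.04):
    s=ok&(abs(P[...,1]-y)<.01);x=P[...,0][s]
    print(round(y,2),len(x),np.percentile(x,[0.5,2,98]).round(3) if len(x) else '')
w=cap('wrist','w0.png')
M=w['cam_to_world'];s=telemetry.observe();T=R.from_rotvec(s['ee_rot']).as_matrix()
print((T.T@(M[:3,3]-s['tcp_pos'])).round(3),'\n',(T.T@M[:3,:3]).round(3));print(T.round(3));print(w['mtx'][0])
E
```

```text
-0.34 565 [0.382 0.385 0.784]
-0.3 348 [0.382 0.383 0.64 ]
-0.26 487 [0.383 0.384 0.634]
-0.22 536 [0.383 0.384 0.636]
-0.18 518 [0.383 0.384 0.789]
-0.14 1102 [0.084 0.086 0.823]
-0.1 1086 [0.094 0.101 0.82 ]
-0.06 764 [0.125 0.128 0.822]
-0.02 964 [0.137 0.139 0.816]
0.02 1007 [0.136 0.137 0.894]
0.06 1467 [0.12  0.124 0.758]
0.1 1151 [0.11  0.115 0.723]
0.14 1302 [0.383 0.384 0.925]
0.18 1603 [0.383 0.385 0.95 ]
0.22 1751 [0.383 0.385 0.92 ]
0.26 517 [0.382 0.383 0.901]
0.3 1171 [0.382 0.384 0.871]
0.34 1391 [0.382 0.383 0.847]
0.38 1236 [0.395 0.4   0.838]
[ 0.076  0.001 -0.18 ] 
 [[ 0.001  0.964  0.264]
 [ 1.    -0.001 -0.   ]
 [ 0.     0.264 -0.964]]
[[-0.933  0.359 -0.   ]
 [ 0.359  0.933 -0.001]
 [-0.    -0.001 -1.   ]]
[404.48216275   0.         319.15735504]
```

View pics/w0.png

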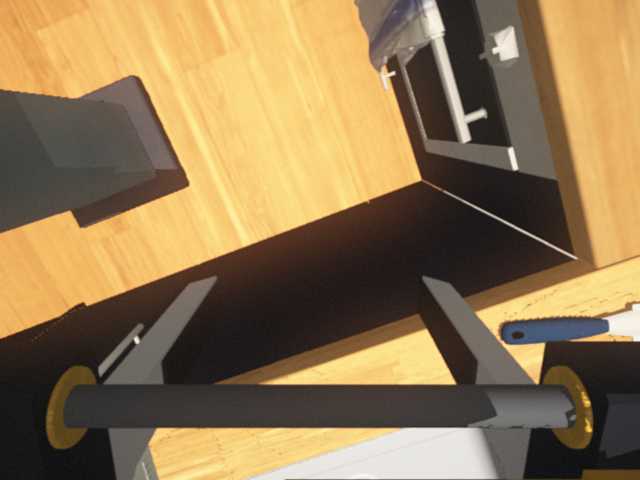

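Wrist view: the gripper is over the floor just off the counter, whose edge runs near (580,260). A move helper comes next, then I go above wedge 1.

```bash
cat >> h.py <<'E'
def go(x,y,z,psi,frm=None):
    "mm, psi=angle of tool y in world; tool pointing down. Prints shift in present tool axes, turn about tool z"
    s=telemetry.observe();T=R.from_rotvec(s['ee_rot']).as_matrix();p=s['tcp_pos']*1000
    d=T.T@(np.array([x,y,z])-p);ps=np.degrees(np.arctan2(T[1,1],T[0,1]))
    t=(ps-psi+180)%360-180
    print('to',np.round([x,y,z,psi],1),'shift',d.round(1),'turn',round(t,1),'| now',p.round(1),'psi',round(ps,1),'tilt',T[:,2].round(3),'j7',round(s['joints'][6],2),'t',round(s['t'],1))
E
python3 -c "
from h import *
go(461,-22,150,-11)"
```

```text
to [461 -22 150 -11] shift [-438.2 -480.    55.5] turn 80.0 | now [224.1 583.3 205.2] psi 69.0 tilt [-0.    -0.001 -1.   ] j7 -0.05 t 0.2
```

```bash
python3 -m pendant '-27 -30 0 0 0 0;-27 -30 0 0 0 0;-27 -30 0 0 0 0;-27 -30 0 0 0 0;-27 -30 0 0 0 0;-27 -30 0 0 0 0;-27 -30 0 0 0 0;-27 -30 0 0 0 0;-27 -30 0 0 0 0;-27 -30 0 0 0 0;-27 -30 0 0 0 0;-27 -30 0 0 0 0;-27 -30 0 0 0 0;-27 -30 0 0 0 0;-27 -30 0 0 0 0;-33 -30 14 0 0 0;0 0 14 0 0 0;0 0 14 0 0 0;0 0 14 0 0 0' 1 && python3 -m pendant '0 0 0 0 0 10;0 0 0 0 0 10;0 0 0 0 0 10;0 0 0 0 0 10;0 0 0 0 0 10;0 0 0 0 0 10;0 0 0 0 0 10;0 0 0 0 0 10;0 0 0 0 0 0;0 0 0 0 0 0'
cat > look.py <<'E'
from h import *
import sys
c=cap('wrist',sys.argv[1] if len(sys.argv)>1 else None);P=cloud(c);wedges(c,P)
m=np.isfinite(P[...,2])&(abs(P[...,2])<.012);print('worktop z',np.median(P[...,2][m]) if m.any() else None)
s=telemetry.observe();print(s['tcp_pos'].round(4),s['t'],s['joints'].round(2))
E
python3 look.py w1.png
```

```text
t: 2.62
tcp_pos: [0.4606, -0.0208, 0.1486]
ee_rot: [-0.571, -3.089, -0.0]
force: [0.2, 0.6, -0.1]
gripper_width: 0.094
grip_force: 0.0
t: 3.88
tcp_pos: [0.4607, -0.0213, 0.1493]
ee_rot: [-2.419, -2.004, 0.0]
force: [-0.5, 0.4, 0.3]
gripper_width: 0.0943
grip_force: 0.0
wedge px [286  34] xy 467.6 122.6 tipang 4.7 z 37.5 LxW 55.9 38.0 ends 25.3 38.0
wedge px [381 121] xy 523.2 52.4 tipang 35.9 z 37.5 LxW 55.7 37.6 ends 24.0 37.6
wedge px [610 233] xy 680.0 -65.9 tipang -88.0 z 48.5 LxW 45.8 20.6 ends 20.1 16.1
wedge px [323 234] xy 462.6 -25.8 tipang -18.4 z 37.4 LxW 56.1 37.8 ends 37.8 24.4
worktop z 0.0008337576865795615
[ 0.4608 -0.0214  0.1494] 3.925 [-0.64  0.24  0.71  2.08 -0.2   0.89 -0.01]
```

View pics/w1.png

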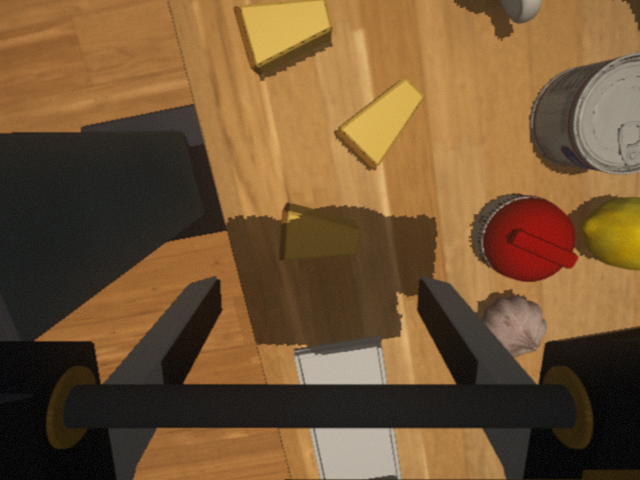

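Wrist view: wedge 1 at (323,234) has its rind to the left, so its tip points +x. Wedges 2 (381,121) and 3 (286,34) also point roughly +x, and the tray is at (345,420). A rectangle fit skews on a tapered shape, so I'm switching to a four-corner fit.

```bash
cat >> h.py <<'E'
def wedges(c,P=None,zc=.037,dbg=True):
    P=cloud(c) if P is None else P
    h=cv2.cvtColor(c['image'],cv2.COLOR_BGR2HSV)
    yel=(h[...,0]>15)&(h[...,0]<34)&(h[...,1]>110)
    m=(abs(P[...,2]-zc)<.005)&(P[...,0]<.6)&(h[...,1]>80)
    n,l,st,_=cv2.connectedComponentsWithStats(m.astype(np.uint8),connectivity=4)
    out=[]
    for i in range(1,n):
        if st[i,4]<200 or (yel&(l==i)).sum()<.4*st[i,4]: continue
        q=P[l==i];z=np.median(q[:,2])*1000
        hull=cv2.convexHull((q[:,:2]*10000).astype(np.float32))
        k=cv2.approxPolyN(hull.astype(np.int32),4,ensure_convex=True).reshape(4,2)/10
        e=[np.linalg.norm(k[(j+1)%4]-k[j]) for j in range(4)];j=int(np.argmin(e))
        thin=(k[j]+k[(j+1)%4])/2;thick=(k[(j+2)%4]+k[(j+3)%4])/2
        a=np.degrees(np.arctan2(*(thin-thick)[::-1]));ctr=(thin+thick)/2
        out.append((*ctr,a,z))
        if dbg: print('wedge px',st[i,:2]+st[i,2:4]//2,'ctr',ctr.round(1),'tipang',round(a,1),'z',round(z,1),'L',np.linalg.norm(thin-thick).round(1),'edges',np.roll(e,-j).round(1))
    return out
E
cat >> look.py <<'E'
for w in wedges(c,P,dbg=False): go(w[0],w[1],13,w[2])
E
python3 look.py
```

```text
wedge px [283  35] ctr [465.6 122.2] tipang 4.3 z 36.8 L 60.1 edges [20.1 60.8 41.  61.3]
wedge px [380 124] ctr [521.6  51.3] tipang 36.3 z 36.8 L 59.8 edges [19.9 60.1 40.6 61.4]
wedge px [320 235] ctr [461.2 -24.7] tipang -16.1 z 36.8 L 60.1 edges [20.3 61.1 40.9 60.8]
worktop z 0.0008381946738888479
[ 0.4608 -0.0216  0.1494] 3.975 [-0.64  0.24  0.71  2.08 -0.2   0.89 -0.01]
to [465.6 122.2  13.    4.3] shift [142.1 -22.3 136.4] turn -15.2 | now [460.8 -21.6 149.4] psi -10.8 tilt [ 0.  0. -1.] j7 -0.01 t 4.0
to [521.6  51.3  13.   36.3] shift [ 83.   45.9 136.4] turn -47.2 | now [460.8 -21.6 149.4] psi -10.8 tilt [ 0.  0. -1.] j7 -0.01 t 4.0
to [461.2 -24.7  13.  -16.1] shift [ -3.    1.  136.4] turn 5.3 | now [460.8 -21.6 149.4] psi -10.8 tilt [ 0.  0. -1.] j7 -0.01 t 4.0
```

```bash
python3 -m pendant '-3 1 20 0 0 5;0 0 30 0 0 0;0 0 30 0 0 0;0 0 30 0 0 0;0 0 26 0 0 0;0 0 0 0 0 0;0 0 0 0 0 0' 1 30 && python3 -m pendant '0 0 0 0 0 0;0 0 0 0 0 0;0 0 0 0 0 0;0 0 0 0 0 0;0 0 -20 0 0 0;0 0 -30 0 0 0;0 0 -30 0 0 0;0 0 -30 0 0 0;0 0 0 0 0 0' 0.4 30
python3 -c "
from h import *
go(459,-150,150,0)"
```

```text
t: 4.85
tcp_pos: [0.4617, -0.0251, 0.0143]
ee_rot: [2.509, 1.891, 0.001]
force: [0.1, 0.4, 0.8]
gripper_width: 0.0941
grip_force: 0.0
t: 5.98
tcp_pos: [0.4623, -0.0247, 0.125]
ee_rot: [2.508, 1.89, 0.005]
force: [-0.2, 0.4, -1.2]
gripper_width: 0.0598
grip_force: 30.0
to [ 459 -150  150    0] shift [-121.3   31.5  -25.1] turn -16.0 | now [462.3 -24.7 125. ] psi -16.0 tilt [ 0.003  0.001 -1.   ] j7 -0.04 t 6.0
```

```bash
python3 -m pendant '0 0 -10 0 0 -8;0 0 -10 0 0 -8;-40 -1 -4 0 0 0;-40 -1 0 0 0 0;-40 0 0 0 0 0;-40 0 0 0 0 0;-40 0 0 0 0 0;0 0 0 0 0 0;0 0 0 0 0 0'
cat > tray.py <<'E'
from h import *
c=cap('wrist','t1.png');P=cloud(c)
h=cv2.cvtColor(c['image'],cv2.COLOR_BGR2HSV)
z=P[...,2]*1000
reg=(P[...,1]<-.12)&(P[...,0]>.39)&(P[...,0]<.53)
white=(h[...,1]<50)&reg&(abs(z)<20)
rim=white&(abs(z-12.5)<2.5)
q=P[rim][:,:2]*1000
print('rim n',len(q),'z',np.median(z[rim]),'floor',np.median(z[white&(z<7)]),'wood',np.nanmedian(z[reg&(h[...,1]>80)&(abs(z)<15)]))
print('x pct',np.percentile(q[:,0],[.5,2,98,99.5]).round(1),'y pct',np.percentile(q[:,1],[.5,2,98,99.5]).round(1))
print(cv2.minAreaRect(q.astype(np.float32)))
for y in range(-300,-130,12):
    s=rim&(abs(P[...,1]*1000-y)<6);x=P[...,0][s]*1000
    if len(x)>4: print(y,len(x),x.min().round(1),x.max().round(1),end=' | ')
s=telemetry.observe();print(s['tcp_pos'],s['gripper_width'],s['grip_force'],s['joints'].round(2),s['t'])
E
python3 tray.py
```

```text
t: 7.1
tcp_pos: [0.4589, -0.2243, 0.1467]
ee_rot: [-2.221, -2.22, 0.001]
force: [0.3, 0.5, -0.8]
gripper_width: 0.0597
grip_force: 30.0
rim n 1682 z 12.681499638399318 floor 4.923055525496156 wood 0.6891134908544871
x pct [416.8 417.2 493.5 508.6] y pct [-358.3 -357.2 -133.  -133. ]
((466.76629638671875, -245.94387817382812), (226.3327178955078, 123.12223815917969), 89.25465393066406)
-252 30 489.5 492.1 | -240 80 416.4 492.6 | -228 105 416.6 492.4 | -216 111 417.0 492.8 | -204 115 416.7 493.1 | -192 119 417.1 493.4 | -180 130 417.0 493.4 | -168 147 417.0 493.6 | -156 153 417.5 493.7 | -144 147 417.5 493.8 | -132 510 417.5 493.6 | [ 0.45909593 -0.22392089  0.14686995] 0.059656665611120936 29.999881088733673 [-0.22  0.35  0.74  1.97 -0.3   0.93  0.67] 7.15
```

View pics/t1.png

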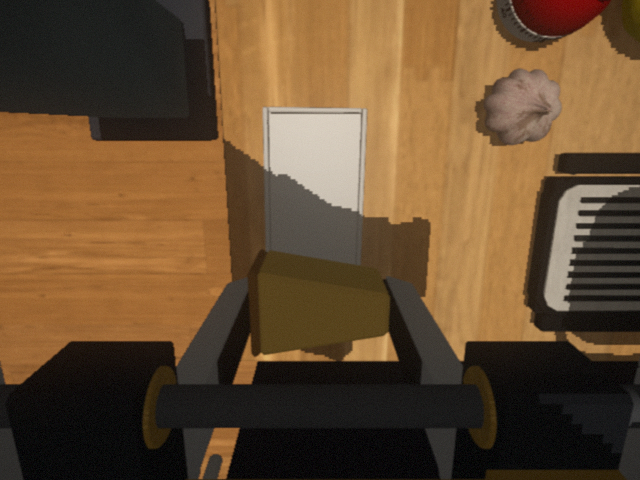

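Wrist view: the tray is clear at cols 265–365, with its +y end at row 108 and outer x from 417 to 493. The wedge is held square at about (320,305). Placing it in the slot furthest toward -y.

```bash
python3 -m pendant '-18 -2 10 0 0 0.5;-18 -2 20 0 0 0;0 0 30 0 0 0;0 0 30 0 0 0;0 0 15 0 0 0;0 0 12 0 0 0;0 0 6 0 0 0;0 0 5 0 0 0;0 0 0 0 0 0;0 0 0 0 0 0' && python3 -c "
from h import *
go(455,-260,18,-0.6)"
```

```text
t: 8.4
tcp_pos: [0.4553, -0.261, 0.0199]
ee_rot: [2.231, 2.211, 0.0]
force: [0.1, -0.6, -1.1]
gripper_width: 0.0599
grip_force: 3.0
to [ 455.  -260.    18.    -0.6] shift [ 1.  -0.3  1.9] turn 0.1 | now [ 455.3 -261.    19.9] psi -0.5 tilt [ 0.001 -0.    -1.   ] j7 0.89 t 8.4
```

```bash
python3 -m pendant '1 0 2 0 0 0;0 0 0 0 0 0' && python3 -m pendant '0 0 0 0 0 0;0 0 0 0 0 0;0 0 -10 0 0 0;0 0 -30 0 0 0;0 0 -40 0 0 0;0 0 -50 0 0 0;30 0 0 0 0 0;40 0 0 0 0 0;50 0 0 0 0 0;50 0 0 0 0 0;50 20 0 0 0 0;50 30 0 0 0 0;0 0 0 0 0 0;0 0 0 0 0 0' 0.8; python3 look.py
```

```text
t: 8.65
tcp_pos: [0.4553, -0.26, 0.0177]
ee_rot: [2.231, 2.211, 0.0]
force: [0.2, 0.3, 2.3]
gripper_width: 0.0599
grip_force: 30.0
t: 10.4
tcp_pos: [0.5072, 0.0091, 0.1478]
ee_rot: [2.232, 2.211, -0.001]
force: [0.6, -0.9, 0.3]
gripper_width: 0.0753
grip_force: 0.0
wedge px [254  76] ctr [465.6 122.3] tipang 4.1 z 36.7 L 60.2 edges [19.7 61.  41.2 61.2]
wedge px [334 183] ctr [521.5  51.3] tipang 36.2 z 36.8 L 60.0 edges [19.9 61.  40.7 60.9]
worktop z 0.0008468725640316532
[0.5071 0.0087 0.1478] 10.45 [-0.65  0.33  0.68  1.98 -0.26  0.92  0.16]
to [465.6 122.3  13.    4.1] shift [113.2 -42.6 134.7] turn -4.7 | now [507.1   8.7 147.8] psi -0.6 tilt [-0. -0. -1.] j7 0.16 t 10.4
to [521.5  51.3  13.   36.2] shift [ 42.8  14.  134.7] turn -36.8 | now [507.1   8.7 147.8] psi -0.6 tilt [-0. -0. -1.] j7 0.16 t 10.4
```

```bash
python3 -m pendant '43 14 0 0 0 0;0 0 0 0 0 10;0 0 0 0 0 10;0 0 0 0 0 10;0 0 0 0 0 10;0 0 0 0 0 10;0 0 0 0 0 10;0 0 0 0 0 10;0 0 0 0 0 10;0 0 0 0 0 10;0 0 0 0 0 10;0 0 0 0 0 10;0 0 0 0 0 10;0 0 0 0 0 10;0 0 0 0 0 10;0 0 0 0 0 3;0 0 0 0 0 0;0 0 0 0 0 0' 0.95; python3 look.py; python3 -c "
from h import *
go(521.5,51.3,14,36.2-180)"
```

```text
t: 12.7
tcp_pos: [0.5218, 0.052, 0.1477]
ee_rot: [-2.805, 1.414, 0.0]
force: [-0.4, 0.4, 0.3]
gripper_width: 0.0893
grip_force: 0.0
wedge px [322 234] ctr [521.   50.9] tipang 36.2 z 36.8 L 59.7 edges [20.1 60.8 40.7 60.4]
wedge px [328 346] ctr [465.3 121.6] tipang 3.7 z 36.8 L 60.5 edges [20.2 61.4 41.6 61.5]
worktop z 0.0009329696673817667
[0.5218 0.0522 0.1476] 12.75 [-1.06  0.6   1.21  1.95 -0.65  1.06 -2.06]
to [521.   50.9  13.   36.2] shift [  0.6   1.5 134.6] turn -179.7 | now [521.8  52.2 147.6] psi -143.5 tilt [ 0.  0. -1.] j7 -2.06 t 12.8
to [465.3 121.6  13.    3.7] shift [-89.4   4.2 134.6] turn -147.2 | now [521.8  52.2 147.6] psi -143.5 tilt [ 0.  0. -1.] j7 -2.06 t 12.8
to [ 521.5   51.3   14.  -143.8] shift [  0.6   0.8 133.6] turn 0.3 | now [521.8  52.2 147.6] psi -143.5 tilt [ 0.  0. -1.] j7 -2.06 t 12.8
```

```bash
python3 -m pendant '1 1 20 0 0 0;0 0 30 0 0 0;0 0 30 0 0 0;0 0 30 0 0 0;0 0 23 0 0 0;0 0 0 0 0 0;0 0 0 0 0 0' && python3 -m pendant '0 0 0 0 0 0;0 0 0 0 0 0;0 0 0 0 0 0;0 0 -20 0 0 0;0 0 -30 0 0 0;0 0 -30 0 0 0;0 0 -30 0 0 0;0 0 0 0 0 0' 0.4 30 && python3 -m pendant '0 0 0 0 0 -10;0 0 0 0 0 -10;0 0 0 0 0 -10;0 0 0 0 0 -10;0 0 0 0 0 -10;0 0 0 0 0 -10;0 0 0 0 0 -10;0 0 0 0 0 -10;0 0 0 0 0 -10;0 0 0 0 0 -10;0 0 0 0 0 -10;0 0 0 0 0 -10;0 0 0 0 0 -10;0 0 0 0 0 -10;0 0 0 0 0 -3;0 0 0 0 0 0'; python3 -c "
from h import *
go(455,-227,18,-0.6)"
```

```text
t: 13.62
tcp_pos: [0.5218, 0.0508, 0.0148]
ee_rot: [2.805, -1.415, 0.001]
force: [-0.7, 0.1, 1.3]
gripper_width: 0.0892
grip_force: 0.0
t: 14.62
tcp_pos: [0.5226, 0.0512, 0.127]
ee_rot: [-2.803, 1.413, -0.003]
force: [0.3, -0.8, -0.7]
gripper_width: 0.0596
grip_force: 30.0
t: 16.62
tcp_pos: [0.5214, 0.0508, 0.1245]
ee_rot: [-2.232, -2.21, 0.001]
force: [-0.3, 0.7, -0.2]
gripper_width: 0.0599
grip_force: 30.0
to [ 455.  -227.    18.    -0.6] shift [-278.5  -63.6  106.5] turn 0.0 | now [521.4  50.8 124.5] psi -0.6 tilt [-0. -0. -1.] j7 0.07 t 16.6
```

```bash
python3 -m pendant '-38 -9 0 0 0 0;-40 -9 0 0 0 0;-40 -9 0 0 0 0;-40 -9 0 0 0 0;-40 -9 0 0 0 0;-40 -9 0 0 0 0;-40 -9 0 0 0 0;0 0 30 0 0 0;0 0 25 0 0 0;0 0 0 0 0 0;0 0 0 0 0 0' && python3 -c "
from h import *
go(455,-227,18,-0.6)"
```

```text
t: 18.0
tcp_pos: [0.4564, -0.2265, 0.0703]
ee_rot: [2.232, 2.21, -0.0]
force: [0.7, -0.3, -0.7]
gripper_width: 0.0599
grip_force: 30.0
to [ 455.  -227.    18.    -0.6] shift [-0.5 -1.5 52.3] turn 0.0 | now [ 456.4 -226.5   70.3] psi -0.6 tilt [ 0. -0. -1.] j7 0.72 t 18.0
```

```bash
python3 -m pendant '0 -1 20 0 0 0;0 0 15 0 0 0;0 0 10 0 0 0;0 0 4 0 0 0;0 0 3 0 0 0;0 0 0 0 0 0;0 0 0 0 0 0' && python3 -m pendant '0 0 0 0 0 0;0 0 0 0 0 0;0 0 -10 0 0 0;0 0 -30 0 0 0;0 0 -40 0 0 0;0 0 -50 0 0 0;50 0 0 0 0 0;50 0 0 0 0 0;50 0 0 0 0 0;50 0 0 0 0 0;50 4 0 0 0 0;50 3 0 0 0 0;50 3 0 0 0 0;0 0 0 0 0 0;0 0 0 0 0 0' 0.8; python3 look.py;  python3 - <<'E'
from h import *
c=cap('scene','s1.png');wedges(c,zc=.04)
E
```

```text
t: 18.88
tcp_pos: [0.455, -0.2269, 0.0184]
ee_rot: [2.232, 2.21, 0.0]
force: [-7.0, 0.3, 19.9]
gripper_width: 0.0596
grip_force: 30.0
t: 20.75
tcp_pos: [0.4683, 0.123, 0.1478]
ee_rot: [2.231, 2.211, -0.0]
force: [0.0, -0.3, 0.9]
gripper_width: 0.0753
grip_force: 0.0
wedge px [314 238] ctr [465.8 122.4] tipang 3.7 z 36.8 L 59.9 edges [20.1 60.5 40.9 61.2]
worktop z 0.0009580224808720672
[0.4684 0.1226 0.1478] 20.8 [-0.78  0.26  0.53  2.03 -0.17  0.89 -0.17]
to [465.8 122.4  13.    3.7] shift [-1.000e-01 -2.600e+00  1.348e+02] turn -4.3 | now [468.4 122.6 147.8] psi -0.6 tilt [ 0. -0. -1.] j7 -0.17 t 20.8
wedge px [449 254] ctr [ 452.5 -244.4] tipang 97.6 z 40.2 L 65.8 edges [62.4 62.5 65.2 69.1]
wedge px [331 337] ctr [464.3 123.4] tipang 3.3 z 36.6 L 59.8 edges [18.8 59.2 42.6 62.8]
```

View pics/s1.png

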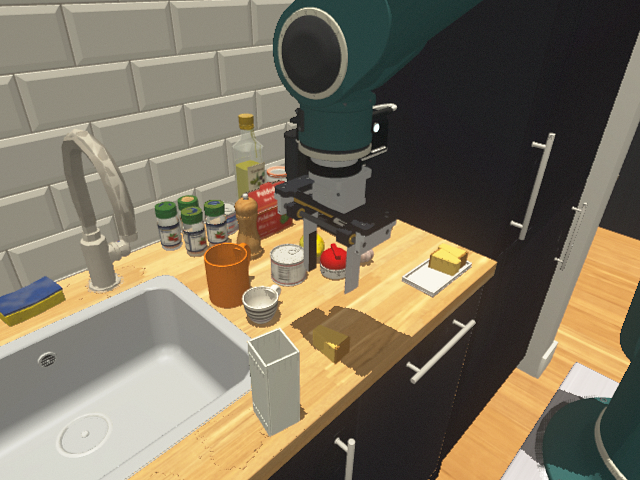

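Scene view: two wedges lie flat in the far half of the tray at (449,260). Wedge 3 is still at (331,340), and the box and other items haven't moved. Next is wedge 3.

```bash
python3 -m pendant '0 -2 20 0 0 -4.3;0 0 30 0 0 0;0 0 30 0 0 0;0 0 30 0 0 0;0 0 23 0 0 0;0 0 0 0 0 0;0 0 0 0 0 0' 0.95 && python3 -m pendant '0 0 0 0 0 0;0 0 0 0 0 0;0 0 0 0 0 0;0 0 -20 0 0 0;0 0 -30 0 0 0;0 0 -30 0 0 0;0 0 -30 0 0 0;0 0 0 0 0 4.3;0 0 0 0 0 0' 0.4 30; python3 -c "
from h import *
go(455,-194,19,-0.6)"
```

```text
t: 21.72
tcp_pos: [0.4669, 0.1232, 0.0154]
ee_rot: [2.148, 2.292, 0.001]
force: [0.2, -0.6, 0.4]
gripper_width: 0.0893
grip_force: 0.0
t: 22.85
tcp_pos: [0.4662, 0.1238, 0.1247]
ee_rot: [2.231, 2.212, 0.001]
force: [0.4, -0.6, -1.2]
gripper_width: 0.0598
grip_force: 30.0
to [ 455.  -194.    19.    -0.6] shift [-317.9   -8.6  105.6] turn 0.1 | now [466.2 123.8 124.7] psi -0.5 tilt [ 0.  0. -1.] j7 -0.14 t 22.9
```

```bash
python3 -m pendant '-40 -1 0 0 0 0;-40 -1 0 0 0 0;-40 -1 0 0 0 0;-40 -1 0 0 0 0;-40 -1 0 0 0 0;-40 -1 0 0 0 0;-40 -1 0 0 0 0;-37 -2 10 0 0 0;0 0 30 0 0 0;0 0 15 0 0 0;0 0 0 0 0 0;0 0 0 0 0 0' && python3 -c "
from h import *
go(455,-193,19.5,-0.6)"
```

```text
t: 24.35
tcp_pos: [0.4549, -0.1931, 0.0702]
ee_rot: [2.23, 2.212, 0.0]
force: [0.1, -1.0, 0.6]
gripper_width: 0.0598
grip_force: 30.0
to [ 455.  -193.    19.5   -0.6] shift [ 0.1  0.1 50.7] turn 0.1 | now [ 454.9 -193.1   70.2] psi -0.5 tilt [ 0.001 -0.    -1.   ] j7 0.66 t 24.4
```

```bash
python3 -m pendant '0 0 20 0 0 0;0 0 15 0 0 0;0 0 9 0 0 0;0 0 4 0 0 0;0 0 2 0 0 0;0 0 0 0 0 0;0 0 0 0 0 0' && python3 -m pendant '0 0 0 0 0 0;0 0 0 0 0 0;0 0 -10 0 0 0;0 0 -30 0 0 0;0 0 -50 0 0 0;0 0 -50 0 0 0;50 0 -40 0 0 0;50 0 -40 0 0 0;50 0 0 0 0 0;50 0 0 0 0 0;50 -5 0 0 0 0;50 -5 0 0 0 0;50 -5 0 0 0 0;50 -5 0 0 0 0;45 -5 0 0 0 0;0 0 0 0 0 10;0 0 0 0 0 2;0 0 0 0 0 0;0 0 0 0 0 0' 0.95; cat > box.py <<'E'
from h import *
c=cap('wrist','b1.png');P=cloud(c)
h=cv2.cvtColor(c['image'],cv2.COLOR_BGR2HSV);z=P[...,2]*1000
m=(abs(z-139)<5)&(h[...,1]<60)&(P[...,1]>.2)&(P[...,1]<.35)&(P[...,0]<.5)
q=(P[m][:,:2]*1000).astype(np.float32);print(len(q),np.median(z[m]),cv2.minAreaRect(q))
s=telemetry.observe();print(s['joints'].round(2));go(429,273,200,-13)
E
python3 box.py
```

```text
t: 25.22
tcp_pos: [0.4544, -0.1935, 0.0203]
ee_rot: [2.232, 2.211, 0.001]
force: [-7.2, 1.3, 16.5]
gripper_width: 0.06
grip_force: 30.0
t: 27.6
tcp_pos: [0.4336, 0.2491, 0.2378]
ee_rot: [2.449, 1.968, 0.0]
force: [0.1, 0.2, -0.6]
gripper_width: 0.0892
grip_force: 0.0
1239 140.35157886408876 ((429.5968017578125, 273.7034912109375), (49.834678649902344, 53.543418884277344), 76.03018951416016)
[-0.95  0.17  0.41  1.89 -0.07  1.1  -0.73]
to [429 273 200 -13] shift [22.3 -9.6 37.7] turn 0.5 | now [433.6 249.2 237.7] psi -12.5 tilt [ 0.  0. -1.] j7 -0.73 t 27.6
```

View pics/b1.png

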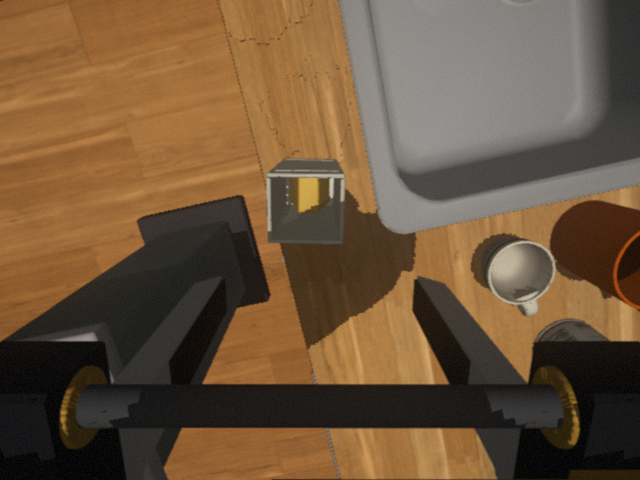

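Wrist view: the open box mouth is at (306,207) with the wedge visible inside at (310,193). The sink's corner is at (400,225). I'll grip the box near its top, carry it to clear worktop and lay it down mouth toward -y.

```bash
python3 -m pendant '23 -9 0 0 0 1.5;0 0 30 0 0 0;0 0 30 0 0 0;0 0 30 0 0 0;0 0 30 0 0 0;0 0 22 0 0 0;0 0 0 0 0 0;0 0 0 0 0 0' && python3 -m pendant '0 0 0 0 0 0;0 0 0 0 0 0;0 0 0 0 0 0;0 0 0 0 0 0;0 0 -10 0 0 0;0 0 -10 0 0 0;0 0 0 0 0 0' 0.3 15; python3 -c "
from h import *
go(470,230,97,0)"
```

```text
t: 28.65
tcp_pos: [0.4301, 0.2741, 0.0964]
ee_rot: [2.476, 1.934, 0.001]
force: [0.0, -0.4, -0.4]
gripper_width: 0.0895
grip_force: 0.0
t: 29.52
tcp_pos: [0.4301, 0.2743, 0.1166]
ee_rot: [-2.476, -1.934, -0.003]
force: [-0.3, -0.7, -2.3]
gripper_width: 0.054
grip_force: 15.0
to [470 230  97   0] shift [-33.4  49.4  19.6] turn -14.0 | now [430.1 274.3 116.6] psi -14.0 tilt [ 0.001  0.001 -1.   ] j7 -0.72 t 29.5
```

```bash
python3 -m pendant '-11 16 0 0 0 0;-11 16 0 0 0 0;-11 17 0 0 0 0;0 0 0 0 0 -7;0 0 0 0 0 -7;0 0 0 0 0 0;0 0 10 0 0 0;0 0 5 0 0 0;0 0 3 0 0 0;0 0 0 0 0 0;0 0 0 0 0 0'; python3 -c "
from h import *
go(470,230,97,0)"
```

```text
t: 30.9
tcp_pos: [0.4693, 0.2301, 0.0977]
ee_rot: [2.222, 2.221, 0.0]
force: [0.0, -0.4, -1.8]
gripper_width: 0.0542
grip_force: 15.0
to [470 230  97   0] shift [-0.1  0.7  0.7] turn -0.0 | now [469.3 230.1  97.7] psi -0.0 tilt [ 0. -0. -1.] j7 -0.36 t 30.9
```

```bash
python3 -m pendant '0 0 1 0 0 0;0 0 0 0 0 0;-15 0 -2 0 0 0;-15 0 -1 0 0 0;-15 0 2 0 0 0;-15 0 3.5 0 0 0;-14 0 5.5 0 0 0;-13.5 0 7.5 0 0 0;0 0 0 0 0 0' 0.3 5 && python3 - <<'E'
from h import *
c=cap('wrist','b2.png');go(470,140,79,0)
E
```

```text
t: 32.02
tcp_pos: [0.4691, 0.1412, 0.0807]
ee_rot: [2.224, 2.219, -0.001]
force: [-0.3, 0.1, -1.8]
gripper_width: 0.0544
grip_force: 5.0
to [470 140  79   0] shift [-2.   0.9  1.9] turn -0.1 | now [469.1 142.   80.9] psi -0.1 tilt [-0. -0. -1.] j7 -0.19 t 32.1
```

View pics/b2.png

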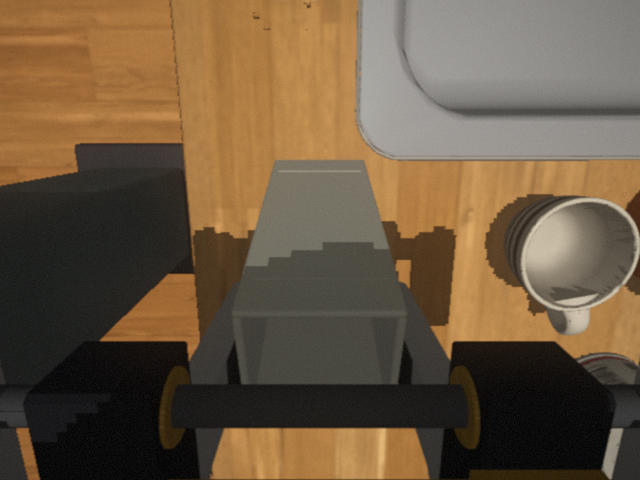

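Wrist view: the box tilts about 45° in the pads, its rear face visible at (318,230) and its rim at row 310. Continuing the arc.

```bash
python3 -m pendant '-12.5 0 9 0 0 0;-11 0 10.5 0 0 0;-9.5 0 12 0 0 0;-8 0 13 0 0 0;-6 0 14 0 0 0;-4 0 14 0 0 0;0 0 0 0 0 0;0 0 0 0 0 0' && python3 -m pendant '0 0 0 0 0 0;0 0 0 0 0 0;0 0 0 0 0 0;0 0 -20 0 0 0;0 0 -40 0 0 0;0 0 -50 0 0 0;0 0 -50 0 0 0;0 0 0 0 0 0;0 0 0 0 0 0' 0.9; cat > box2.py <<'E'
from h import *
import sys
c=cap(sys.argv[1] if len(sys.argv)>1 else 'wrist','b3.png');P=cloud(c)
h=cv2.cvtColor(c['image'],cv2.COLOR_BGR2HSV);z=P[...,2]*1000
m=(abs(z-50)<5)&(h[...,1]<60)&(P[...,1]>-.15)&(P[...,1]<.35)&(P[...,0]<.55)&(P[...,0]>.38)
n,l,st,_=cv2.connectedComponentsWithStats(m.astype(np.uint8));i=1+np.argmax(st[1:,4])
q=(P[l==i][:,:2]*1000).astype(np.float32);print(st[i,4],np.median(z[l==i]),cv2.minAreaRect(q))
s=telemetry.observe();print(s['joints'].round(2));go(470,180,7,0)
E
python3 box2.py; python3 look.py
```

```text
t: 33.08
tcp_pos: [0.469, 0.0919, 0.0085]
ee_rot: [-2.221, -2.221, 0.0]
force: [0.6, 0.3, -1.9]
gripper_width: 0.0539
grip_force: 5.0
t: 34.2
tcp_pos: [0.4689, 0.0917, 0.1683]
ee_rot: [-2.221, -2.221, -0.0]
force: [-0.2, 0.1, 0.4]
gripper_width: 0.0844
grip_force: 0.0
12263 50.93419515600706 ((469.917724609375, 89.84972381591797), (53.3502197265625, 139.4517364501953), 0.20346425473690033)
[-0.62  0.21  0.41  2.02 -0.1   0.93 -0.16]
to [470 180   7   0] shift [ 88.6   1.5 160.8] turn -0.0 | now [468.6  91.5 167.8] psi -0.0 tilt [-0.001 -0.    -1.   ] j7 -0.16 t 34.2
worktop z 0.0009686576705370542
[0.4685 0.0915 0.1676] 34.3 [-0.62  0.21  0.41  2.02 -0.1   0.93 -0.16]
```

View pics/b3.png

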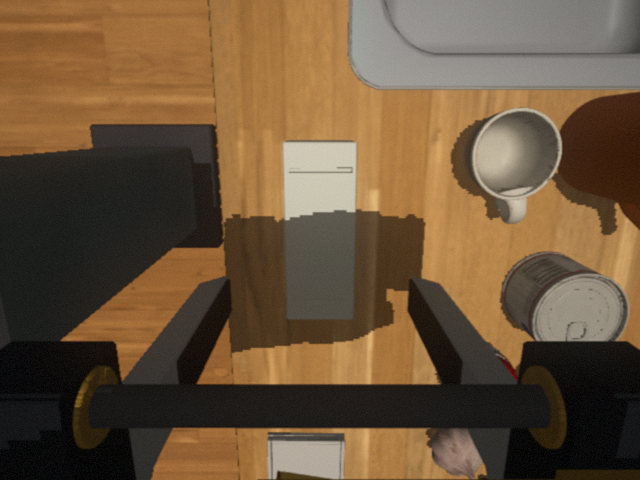

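Wrist view: the box lies flat with its base end at row 142 and its mouth at row 318, centred on col 320. The wedge is still inside. I'll grip the base end and dip the mouth.

```bash
python3 -m pendant '44 1.5 0 0 0 0;0 0 40 0 0 0;0 0 40 0 0 0;0 0 40 0 0 0;0 0 39 0 0 0;0 0 0 0 0 0;0 0 0 0 0 0' 0.9 && python3 -m pendant '0 0 0 0 0 0;0 0 0 0 0 0;0 0 0 0 0 0;0 0 0 0 0 0;0 0 -20 0 0 0;0 0 -25 0 0 0;0 0 -30 0 0 0;0 0 0 0 0 0;0 0 0 0 0 0' 0.3 40; python3 -c "
from h import *
go(470,135,80,0);print(telemetry.observe()['joints'].round(2))"
```

```text
t: 35.17
tcp_pos: [0.471, 0.1354, 0.0103]
ee_rot: [2.222, 2.221, -0.0]
force: [0.2, -0.2, 0.7]
gripper_width: 0.0844
grip_force: 0.0
t: 36.3
tcp_pos: [0.4702, 0.1356, 0.0839]
ee_rot: [-2.221, -2.221, 0.001]
force: [-0.8, -0.9, -2.2]
gripper_width: 0.0536
grip_force: 40.0
to [470 135  80   0] shift [-0.6 -0.2  3.9] turn -0.0 | now [470.2 135.6  83.9] psi -0.0 tilt [-0.001 -0.    -1.   ] j7 -0.17 t 36.3
[-0.65  0.36  0.36  2.06 -0.18  0.75 -0.17]
```

```bash
python3 -m pendant '0 0 -10 0 0 0;0 0 0 0 8 0;0 0 0 0 8 0;0 0 0 0 8 0;0 0 0 0 8 0;0 0 0 0 8 0;0 0 0 0 0 0;0 0 0 0 0 0;0 0 0 0 0 0'; python3 - <<'E'
from h import *
go(470,135,80,0);print(telemetry.observe()['joints'].round(2))
c=cap('scene','s2.png');cv2.imwrite('pics/s2c.png',cv2.resize(c['image'][180:440,200:520],None,fx=2,fy=2))
E
```

```text
t: 37.42
tcp_pos: [0.4706, 0.1367, 0.0951]
ee_rot: [-1.815, -1.82, -0.66]
force: [1.0, 0.8, -1.6]
gripper_width: 0.0538
grip_force: 40.0
to [470 135  80   0] shift [-11.   -0.6  10.4] turn 0.1 | now [470.6 136.7  95.1] psi 0.1 tilt [-0.001  0.642 -0.767] j7 0.84 t 37.4
[ 0.01  0.45  0.11  2.11 -0.97  0.96  0.84]
```

View pics/s2c.png

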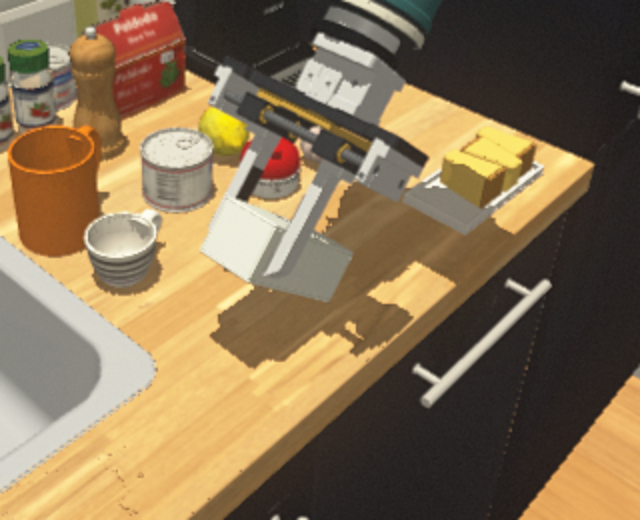

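Scene crop: the box is tipped about 40° with its mouth on the far side near (290,190), where the gripper hides it. Three wedges are in the tray. I'll let the wedge slide a moment, then draw the box back along its axis.

```bash
python3 -m pendant '0 0 0 0 0 0;0 0 0 0 0 0;4 0 0 0 0 0;6 0 0 0 0 0;8 0 0 0 0 0;10 0 0 0 0 0;15 0 0 0 0 0;15 0 0 0 0 0;20 0 0 0 0 0;20 0 0 0 0 0;0 0 0 0 0 0'; python3 - <<'E'
from h import *
print(telemetry.observe()['tcp_pos'])
c=cap('scene','s3.png');cv2.imwrite('pics/s3c.png',cv2.resize(c['image'][180:440,200:520],None,fx=2,fy=2));wedges(c)
E
```

```text
t: 38.85
tcp_pos: [0.4707, 0.212, 0.1587]
ee_rot: [-1.815, -1.819, -0.663]
force: [-0.1, -0.4, -1.5]
gripper_width: 0.0537
grip_force: 40.0
[0.47066169 0.2119775  0.15867437]
wedge px [445 259] ctr [ 451.5 -225.9] tipang -85.3 z 40.0 L 101.3 edges [ 62.4  87.   74.4 115.9]
wedge px [351 319] ctr [469.8  63.6] tipang 106.9 z 36.3 L 61.2 edges [26.  61.  35.4 61.8]
```

View pics/s3c.png

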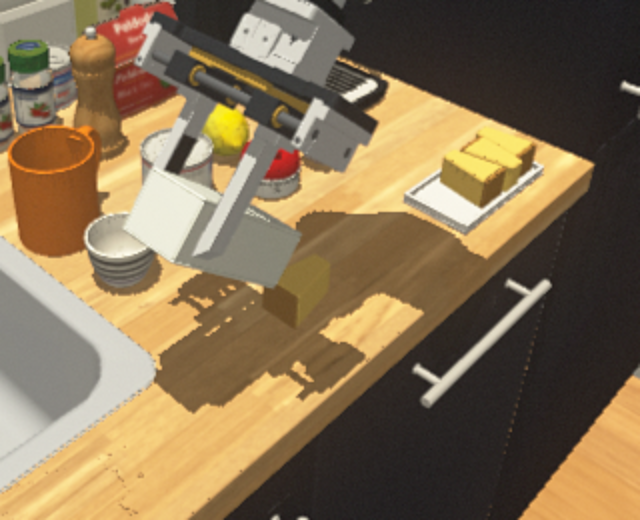

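Scene crop: the wedge is out and lying flat at (297,290), rind toward the camera, so its tip points -y. Now the box goes down clear of it.

```bash
python3 -m pendant '0 0 0 0 -8 0;0 0 0 0 -8 0;0 0 0 0 -8 0;0 0 0 0 -8 0;0 0 0 0 -8 0;20 -10 0 0 0 0;20 -10 0 0 0 0;18 -10 0 0 0 0;0 0 30 0 0 0;0 0 40 0 0 0;0 0 40 0 0 0;0 0 25 0 0 0;0 0 0 0 0 0;0 0 0 0 0 0'; python3 -c "
from h import *
go(440,270,11,0)"
```

```text
t: 40.65
tcp_pos: [0.4412, 0.2685, 0.0233]
ee_rot: [2.222, 2.22, 0.001]
force: [-0.6, -0.6, -1.1]
gripper_width: 0.054
grip_force: 40.0
to [440 270  11   0] shift [ 1.5 -1.2 12.3] turn -0.0 | now [441.2 268.5  23.3] psi -0.0 tilt [ 0.  0. -1.] j7 -0.52 t 40.6
```

```bash
python3 -m pendant '0 0 7 0 0 0;0 0 4.5 0 0 0;0 0 0 0 0 0;0 0 0 0 0 0' && python3 -m pendant '0 0 0 0 0 0;0 0 0 0 0 0;0 0 -10 0 0 0;0 0 -40 0 0 0;0 0 -50 0 0 0;0 0 -40 0 0 0;-40 6 0 0 0 0;-50 6 0 0 0 0;-50 6 0 0 0 0;-60 10 0 0 0 0;0 0 0 0 0 0' 0.95 && python3 -m pendant '0 0 0 0 0 -10;0 0 0 0 0 -10;0 0 0 0 0 -10;0 0 0 0 0 -10;0 0 0 0 0 -10;0 0 0 0 0 -10;0 0 0 0 0 -10;0 0 0 0 0 -10;0 0 0 0 0 -10;0 0 0 0 0 0;0 0 0 0 0 0'; python3 look.py
```

```text
t: 41.15
tcp_pos: [0.4408, 0.2687, 0.0112]
ee_rot: [2.222, 2.221, 0.0]
force: [1.0, 0.1, -0.6]
gripper_width: 0.0538
grip_force: 40.0
t: 42.52
tcp_pos: [0.4691, 0.0645, 0.1519]
ee_rot: [2.228, 2.213, 0.001]
force: [-0.3, 0.5, -0.4]
gripper_width: 0.0893
grip_force: 0.0
t: 43.9
tcp_pos: [0.4686, 0.0689, 0.1513]
ee_rot: [0.007, 3.141, 0.0]
force: [0.9, 0.2, 0.1]
gripper_width: 0.0892
grip_force: 0.0
wedge px [310 234] ctr [470.4  61.8] tipang -89.7 z 36.8 L 59.7 edges [20.  60.4 40.8 60.7]
worktop z 0.0008901533266645889
[0.4686 0.0689 0.1513] 43.95 [-0.27  0.21  0.06  2.04 -0.02  0.89  1.37]
to [470.4  61.8  13.  -89.7] shift [ -1.7  -7.1 138.3] turn 179.5 | now [468.6  68.9 151.3] psi 89.8 tilt [ 0. -0. -1.] j7 1.37 t 44.0
```

```bash
python3 -m pendant '-2 -7 20 0 0 -0.5;0 0 30 0 0 0;0 0 30 0 0 0;0 0 30 0 0 0;0 0 27 0 0 0;0 0 0 0 0 0;0 0 0 0 0 0' && python3 -m pendant '0 0 0 0 0 0;0 0 0 0 0 0;0 0 0 0 0 0;0 0 -20 0 0 0;0 0 -30 0 0 0;0 0 -30 0 0 0;0 0 -30 0 0 0;0 0 0 0 0 0' 0.4 30 && python3 -m pendant '0 0 0 0 0 10;0 0 0 0 0 10;0 0 0 0 0 10;0 0 0 0 0 10;0 0 0 0 0 10;0 0 0 0 0 10;0 0 0 0 0 10;0 0 0 0 0 10;0 0 0 0 0 10;0 0 0 0 0 1;0 0 0 0 0 0;0 0 0 0 0 0'; python3 - <<'E'
from h import *
c=cap('scene','s4.png')
P=cloud(c);q=(abs(P[...,2]-.04)<.004)&(P[...,1]<-.13)&(P[...,1]>-.32)&(P[...,0]>.4)&(P[...,0]<.51)&(c['image'][...,0]<150)
Q=P[q]*1000;print(np.percentile(Q[:,0],[1,99]),np.percentile(Q[:,1],[1,99]))
cv2.imwrite('pics/s4c.png',cv2.resize(c['image'][220:310,380:500],None,fx=5,fy=5,interpolation=cv2.INTER_CUBIC))
for x in(430,455,480):
  s=Q[abs(Q[:,0]-x)<4];print(x,np.percentile(s[:,1],[1,99]).round(1))
go(455,-161,19.5,-.6)
E
```

```text
t: 44.82
tcp_pos: [0.4711, 0.0618, 0.0149]
ee_rot: [-0.012, 3.141, -0.0]
force: [-0.7, -0.0, -0.0]
gripper_width: 0.0893
grip_force: 0.0
t: 45.82
tcp_pos: [0.4717, 0.0618, 0.1259]
ee_rot: [-0.013, 3.138, 0.001]
force: [-0.3, -0.1, -1.2]
gripper_width: 0.06
grip_force: 30.0
t: 47.32
tcp_pos: [0.4705, 0.0616, 0.1239]
ee_rot: [-2.229, -2.214, 0.0]
force: [-0.2, -0.3, -0.1]
gripper_width: 0.0601
grip_force: 30.0
[420.11379201 482.42577759] [-275.59787284 -176.08598091]
430 [-276.3 -174.8]
455 [-272.4 -178.9]
480 [-273.8 -184.3]
to [ 455.  -161.    19.5   -0.6] shift [-222.7  -14.   104.5] turn 0.2 | now [470.6  61.6 124. ] psi -0.4 tilt [-0. -0. -1.] j7 -0.09 t 47.4
```

View pics/s4c.png

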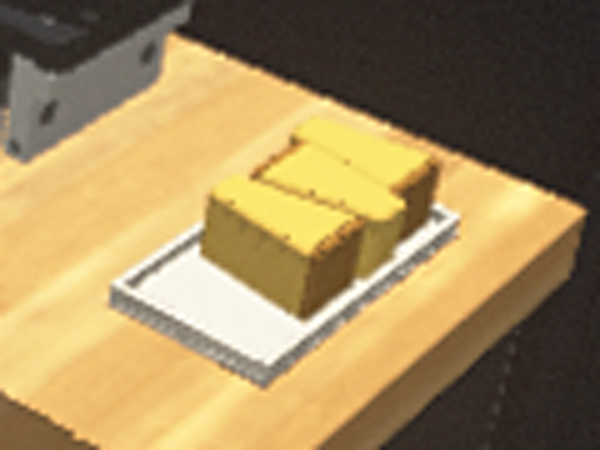

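Scene crop: three wedges lie flat and alternate, with the near end of the tray free for the last one.

```bash
python3 -m pendant '-40 -3 0 0 0 0;-40 -3 0 0 0 0;-40 -3 0 0 0 0;-40 -3 0 0 0 0;-40 -2 0 0 0 0;-23 0 15 0 0 0;0 0 25 0 0 0;0 0 15 0 0 0;0 0 0 0 0 0;0 0 0 0 0 0' && python3 -c "
from h import *
go(455,-161.5,19.5,-0.6)"
```

```text
t: 48.62
tcp_pos: [0.4551, -0.1611, 0.0697]
ee_rot: [2.23, 2.212, 0.001]
force: [0.0, -0.1, -0.1]
gripper_width: 0.0602
grip_force: 30.0
to [ 455.  -161.5   19.5   -0.6] shift [-0.4 -0.1 50.2] turn 0.1 | now [ 455.1 -161.1   69.7] psi -0.5 tilt [ 0.001 -0.    -1.   ] j7 0.48 t 48.6
```

```bash
python3 -m pendant '0 0 20 0 0 0;0 0 15 0 0 0;0 0 9 0 0 0;0 0 4 0 0 0;0 0 2 0 0 0;0 0 0 0 0 0;0 0 0 0 0 0' && python3 -m pendant '0 0 0 0 0 0;0 0 0 0 0 0;0 0 -10 0 0 0;0 0 -30 0 0 0;0 0 -50 0 0 0;0 0 -50 0 0 0;50 0 -40 0 0 0;50 0 -40 0 0 0;50 0 0 0 0 0;50 0 0 0 0 0;0 0 0 0 0 0;0 0 0 0 0 0' 0.8; python3 - <<'E'
from h import *
c=cap('scene','s5.png')
P=cloud(c);q=(abs(P[...,2]-.04)<.004)&(P[...,1]<-.12)&(P[...,1]>-.32)&(P[...,0]>.4)&(P[...,0]<.51)&(c['image'][...,0]<150)
Q=P[q]*1000;print(np.median(Q[:,2]),np.percentile(Q[:,0],[1,99]),np.percentile(Q[:,1],[1,99]))
E
```

```text
t: 49.5
tcp_pos: [0.4546, -0.1614, 0.0199]
ee_rot: [-2.232, -2.211, -0.0]
force: [-7.6, 1.1, 17.4]
gripper_width: 0.0598
grip_force: 30.0
t: 51.0
tcp_pos: [0.4564, 0.0358, 0.2375]
ee_rot: [2.232, 2.211, 0.0]
force: [0.1, -0.6, -0.5]
gripper_width: 0.0752
grip_force: 0.0
40.24888375643065 [420.60888561 482.97010034] [-272.62494176 -142.61366303]
```

View pics/s5.png

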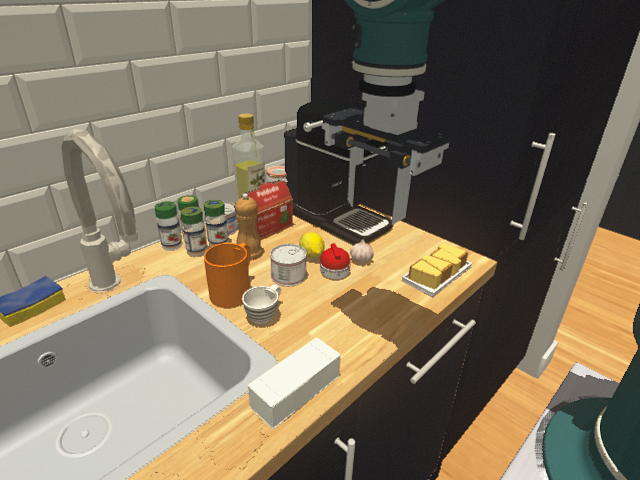

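Scene view: all four wedges are flat and alternating in the tray at (437,266). The emptied box lies at (295,380), and everything else is in its original place.

```bash
python3 -c "
from station import workorder
print(workorder.hand_in())"
```

```text
the job is handed in; nothing more can be done
None
```

I handed the job in at about 51 s: all four wedges lie flat in the tray, side by side and alternating head to tail, the emptied box lies on the worktop, and the other kitchen things look unmoved in the last picture.

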